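Clear and open the sampler cover, freeing its catch if it holds

ROBOT

A 6-joint arm with a two-finger parallel gripper is mounted at the origin on the work surface. World frame = base frame: x ahead of the robot, y to its left, z up, the work surface at z = 0. Lengths are in mm, angles in rad, forces in N, time in s.
With the tool pointing down it reaches from about 300 to 775 mm from the base axis. Payload 14.6 kg.
Tool frame: the origin (TCP) lies between the finger pads; the fingertips stand 19 mm ahead of it and the grasp point (between the pads) is the TCP; x points along the fingers, y is the direction in which the jaws open and shut, and the axes are right-handed (so a half turn about x gives the same grasp; the last joint's range is limited). The gripper opens to 94 mm and grips with 3 to 60 N. Pads are 16 mm wide; open, the fingers measure 119 mm over their backs; the gripper's body (75 mm by 177 mm) begins 78 mm behind the grasp point.
Start: joints at [1.184, 0.3, 1.521, -0, 1.321, -0.067], TCP at [172.904, 522.105, 186.946] pointing down, gripper open.
Joint ranges: [-3.03, 3.03], [-0.79, 2.21], [0.23, 2.52], [-1.04, 4.18], [0, 3.07], [-2.55, 2.55]. Speed limits (rad/s): [2.22, 2.22, 2.57, 3.14, 3.14, 3.14].

INTERFACE

Orientations are given as [roll, pitch, yaw] about the fixed x, y, z axes, in that order (R = Rz(yaw) Ry(pitch) Rx(roll)).
In Python, from cell import manip gives the robot as it stands.
- The arm moves only by the tool jog_arm, never from a script. Its argument "series" is one flat list of numbers, 7 for each row, row after row: the turn, a rotation vector about the world's x, y, z in rad, then the shift along the world's x, y, z in m, then the opening, from -1 (shut) to 1 (fully open). A call has 1 to 20 rows; each row is the pose to reach, as a shift and turn from the pose commanded when the call began; what a row does not reach only later rows make up. A row lasts 1/8 s, in which the tool goes at most 62.5 mm and 10.7 degrees, less where a joint would pass 70% of its speed; a pose out of reach is approached as far as the arm can. A call with a gripper value outside its range is refused whole. The fingers move at their own pace and stop on an object; "squeeze" is the grip in N (left out, the last holds). Time passes only in rows, so rows that repeat a pose let the fingers close. It gives the time, the measured TCP pose, the force and the opening at its end, in the units of the state.
- manip.read_state(): the state, without advancing time (a new reading comes with each control period).
- manip.camera(name): name is "side" or "top"; returns a dict with "color" (400x640x3 uint8, blue, green, red), "range_z" (400x640 float32, mm along the optical axis (not along the pixel's ray), 0 where there is no reading), "fx", "fy", "cx", "cy" (pixels), "pose" (4x4, takes a point from camera to world coordinates). Camera axes: x right, y down, z forward; pixel columns grow to the right and rows downward; lengths in mm; the calibration is good to about 2 mm. A picture is of the moment at which its call begins.
- manip.sign_off(): hands the job in, once; it reports no verdict.
The state is a dict: "clock": time; "joints": joint angles; "qd": joint speeds; "effort": joint torques, N m; "eef_pos": TCP position; "eef_rot": TCP orientation; "wrist_force": force on the tool from outside, world axes, zero at the start; "moment": the same for the moment, N m; "finger_gap": finger opening in mm.
Only numpy, scipy, OpenCV 4.12 (cv2) and the standard library are available. Lean on these libraries where they do the work, as an engineer would, in place of code of your own. Each camera call takes 0.05 s, during which the arm holds its last target.

TASK

The sampler must be held open for loading: first clear the steel cup off its cover by nesting it down into the matching cup that stands upright on the bench, and let go of it. Then, before touching the sliding catch, tug the cover up by its bar handle to learn if it is caught; if it is, slide the catch all the way over to free it. Raise the cover to about 50 degrees and finish while still holding it there (it falls shut if let go), leaving the bottle, the jar and the small box where they stand.

Things in the scene. Friction and masses are not known exactly. Their poses are not given: they have to be found in the camera images.
- sampler: white sample-changer case fixed on the bench, 300 x 260 x 100 mm (x, y, z). Origin: centre of its underside; x points from its front (the robot's side) to its back, y to its left, z up. Its front 70 mm is a fixed deck at height 100 mm; behind the deck lies the hinged cover.
- cover (a joint): angle of the cover in rad: 0 shut, grows as the front edge rises, stop at 1.15. The cover is a grey plate 220 (x) x 250 (y) x 12 mm of about 0.5 kg, its top 112.5 mm above the bench, hinged along its back edge; it falls shut from any angle when let go. A bolt hidden under the deck may or may not catch it (either is likely): a caught cover rises freely to about 0.05 rad (10 mm at the handle) and then stops hard; a cover that is not caught rises on freely.
- cover_handle (a point): centre of the black bar handle near the cover's front edge: round bar, 10 mm thick, 110 mm long along the sampler's y, on a post at each end, 35 mm above the cover's top. In the sampler's frame with the cover shut: (-55, 0, 147.5) mm. It moves with the cover.
- cover_hinge (a point): point on the cover's hinge line, midway along it: (140, 0, 100.5) mm in the sampler's frame; the cover turns about the sampler's y axis here. The handle bar lies 195 mm in front of it and 47 mm above it when shut.
- catch (a joint): travel of the sliding catch in m: 0 at the start, 0.03 fully over. It slides to the sampler's +y (its left, towards the handle's middle) with about 2 N of friction and stays where it is left. From about 0.02 on the hidden bolt is clear; slide it to the stop. Nothing to see or read here tells whether the bolt is engaged.
- catch_top (a point): centre of the top of the catch's black thumb block, which stands on the deck: 24 (x) x 14 (y) mm, its top 26 mm above the deck. At travel 0: (-115, -85, 126) mm in the sampler's frame.
- cup_top: plain steel tapered cup standing upright on the cover at the start: 75 mm tall, 56 mm across the rim, 36 mm across the foot, wall 3 mm, 90 g. Origin: centre of its underside, z up through the mouth.
- cup_bench: the matching cup, same size, standing upright and empty on the bench, beside the sampler; origin as for the other. Nested in it, the upper cup comes to rest with its foot about 36 mm above this cup's foot, so about 36 mm of the upper cup stands out.
- bottle: bystander: amber bottle, 60 mm across, 130 mm tall; origin at the centre of its underside.
- jar: bystander: white jar, 64 mm across, 80 mm tall; origin at the centre of its underside.
- tipbox: bystander: closed grey box with white top, 70 x 110 x 52 mm, to the left of the sampler; origin at the centre of its underside.

How it is judged:
By the outcome, as a careful person would: the job done as asked, in the order asked, and still so for the second after the job is handed in, while the arm keeps its last pose, push and grip.
It also fails if it takes over 64 s, if anything falls off the work surface, if the arm or the gripper's body presses on something with over 40 N, if the wrist force passes 120 N, or if a joint passes its speed limit or range.

## Working session

There is one attempt and no reset: what is moved stays moved. The work goes in short steps, Python scripts to look and compute and a tool call to move; the robot and the scene stay as the last step left them, time stands still between calls to the robot, and variables do not carry over. Pictures are saved under pics/ and viewed, and the job is handed in when it is done.

Besides the shell and the picture viewer there is one more tool, called after "Call:" in YAML: its name, and indented under it one key for each argument. jog_arm: Moves the arm, as the interface text tells. Its arguments: {"type":"object","properties":{"series":{"type":"array","items":{"type":"number"}},"squeeze":{"type":"number"}},"required":["series"]}

```bash
mkdir -p pics; ls; cat > h.py <<'E'
import numpy as np,cv2
from cell import manip
def grab(n,tag):
    c=manip.camera(n); cv2.imwrite(f'pics/{tag}.png',c['color']); np.savez(f'{tag}.npz',**{k:np.array(v) for k,v in c.items()}); return c
def cloud(c):
    z=np.array(c['range_z'],float); v,u=np.mgrid[0:z.shape[0],0:z.shape[1]]
    P=np.stack([(u-c['cx'])*z/c['fx'],(v-c['cy'])*z/c['fy'],z,np.ones_like(z)],-1)@np.array(c['pose']).T
    P=P[...,:3]; P[z==0]=np.nan; return P
E
python3 - <<'E'
from h import *
s=manip.read_state()
for k in s: print(k,np.round(s[k],3))
for n in('side','top'):
    c=grab(n,n+'0'); print(n,np.round(c['pose'],3),c['fx'])
E
```

```text
pics
clock 0.0
joints [ 1.184  0.3    1.522 -0.     1.321 -0.067]
qd [-0.    -0.001 -0.001 -0.    -0.001  0.002]
effort [ 1.0000e-03 -5.3182e+01 -3.5274e+01  7.1000e-02  2.4000e-02 -0.0000e+00]
eef_pos [172.791 521.856 186.393]
eef_rot [-1.628  1.57  -1.948]
wrist_force [-0.508 -0.529 -0.473]
moment [-0.003 -0.027  0.   ]
finger_gap 94.001
side [[ 8.40000e-01 -3.48000e-01  4.16000e-01  1.07980e+02]
 [-5.42000e-01 -5.12000e-01  6.66000e-01 -7.20618e+02]
 [-1.90000e-02 -7.85000e-01 -6.19000e-01  8.08219e+02]
 [ 0.00000e+00  0.00000e+00  0.00000e+00  1.00000e+00]] 431.2955851356877
top [[-6.000000e-03 -9.900000e-01  1.390000e-01  3.728120e+02]
 [-1.000000e+00  4.000000e-03 -1.400000e-02  4.251800e+01]
 [ 1.400000e-02 -1.390000e-01 -9.900000e-01  1.400981e+03]
 [ 0.000000e+00  0.000000e+00  0.000000e+00  1.000000e+00]] 477.935148076817
```

View pics/side0.png

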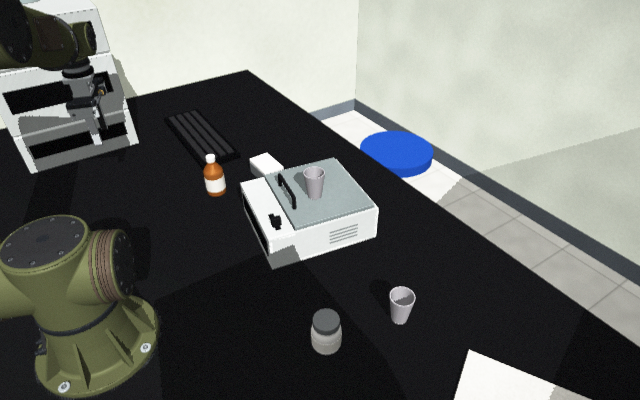

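View pics/top0.png

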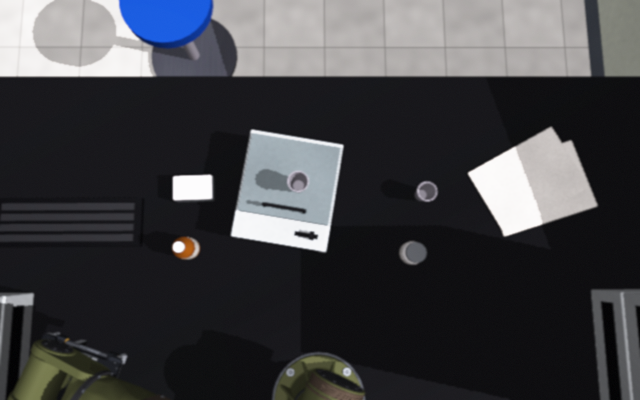

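The side view shows the cup on the cover at about (314,182), the handle at (288,190), the catch at (275,221), the bench cup at (402,305) and the jar at (326,331). The bottle is at (214,175), with the box behind the case. The top view agrees: cup (298,181), bench cup (427,191), jar (413,253), bottle (186,248) and box (193,187). Next I'll measure.

```bash
cat > m.py <<'E'
from h import *
import sys
def load(t): 
    d=np.load(t+'.npz'); return {k:d[k] for k in d}
E
python3 - <<'E'
from m import *
for n in('side0','top0'):
    c=load(n);P=cloud(c);col=c['color']
    # sampler cover region: z 105..120
    m=(P[...,0]>300)&(P[...,0]<800)&(P[...,1]>-200)&(P[...,1]<300)
    X,Y,Z=P[...,0],P[...,1],P[...,2]
    for lo,hi,nm in((94,106,'deck'),(107,118,'cover'),(60,150,'body')):
        k=m&(Z>lo)&(Z<hi)
        pts=P[k][:,:2].astype(np.float32)
        r=cv2.minAreaRect(pts); print(n,nm,k.sum(),np.median(P[k],0).round(1),[np.round(a,1) for a in r], cv2.boxPoints(r).round(0).tolist())
    lab=dict(side0=dict(cup=(314,182),cb=(402,300),jar=(326,325),bot=(214,175),tip=(262,163)),top0=dict(cup=(298,181),cb=(427,191),jar=(413,253),bot=(186,248),tip=(193,187)))[n]
    for l,(u,v) in lab.items():
        w=25; Q=P[v-w:v+w,u-w:u+w].reshape(-1,3)
        th=118 if l=='cup' else 8
        Q=Q[Q[:,2]>th]; 
        if l in('cup','cb'):
            Q=Q[Q[:,2]>Q[:,2].max()-8]
        print(l,len(Q),Q.min(0).round(0),Q.max(0).round(0),((Q.min(0)+Q.max(0))/2).round(1))
E
```

```text
side0 deck 2134 [472.9  59.  100.5] [array([578.3,  82.6]), array([267. , 301.4]), np.float64(80.1)] [[407.0, -23.0], [704.0, -75.0], [750.0, 188.0], [453.0, 240.0]]
side0 cover 3947 [593.9  41.2 112.9] [array([585.2,  82.5]), array([257.2, 267.1]), np.float64(79.8)] [[431.0, -20.0], [694.0, -68.0], [739.0, 185.0], [476.0, 233.0]]
side0 body 7713 [548.3  28.8 111. ] [array([577.3,  82.8]), array([267.1, 304.1]), np.float64(80.1)] [[405.0, -23.0], [704.0, -75.0], [750.0, 188.0], [450.0, 240.0]]
cup 114 [559.  26. 182.] [613.  83. 190.] [585.8  54.5 186.4]
cb 145 [ 549. -336.   71.] [ 604. -281.   79.] [ 576.4 -308.4   74.7]
jar 1121 [ 373. -304.    9.] [ 434. -242.   84.] [ 403.6 -272.8   46.9]
bot 1137 [391. 335.   8.] [567. 633. 134.] [478.8 484.1  70.9]
tip 1127 [449.  83.   8.] [629. 529. 155.] [538.9 305.6  81.7]
top0 deck 2865 [473.8  98.4  99.7] [array([578.9,  82.6]), array([260.4, 300.9]), np.float64(80.2)] [[409.0, -20.0], [705.0, -71.0], [749.0, 185.0], [453.0, 236.0]]
top0 cover 6506 [609.7  81.7 112.1] [array([585.6,  81.5]), array([250.2, 267.2]), np.float64(80.1)] [[432.0, -19.0], [696.0, -65.0], [739.0, 182.0], [475.0, 228.0]]
top0 body 9930 [571.3  84.5 110.7] [array([577.9,  82.8]), array([260.4, 303. ]), np.float64(80.2)] [[407.0, -20.0], [705.0, -71.0], [749.0, 185.0], [451.0, 237.0]]
cup 59 [560.  28. 185.] [613.  79. 193.] [586.3  53.7 189.2]
cb 55 [ 550. -335.   72.] [ 602. -282.   80.] [ 576.3 -308.4   75.8]
jar 493 [ 367. -341.    8.] [ 477. -228.   88.] [ 422.  -284.2   48. ]
bot 484 [393. 313.   8.] [460. 431. 137.] [426.1 372.2  72.5]
tip 1039 [557. 301.   8.] [673. 428.  61.] [615.1 364.3  34.4]
```

```bash
python3 - <<'E'
from m import *
c=load('top0')['color'][110:270,150:450]; cv2.imwrite('pics/t1.png',cv2.resize(c,None,fx=2.6,fy=2.6,interpolation=cv2.INTER_CUBIC))
c=load('side0')['color'][140:360,200:430]; cv2.imwrite('pics/s1.png',cv2.resize(c,None,fx=2.6,fy=2.6,interpolation=cv2.INTER_CUBIC))
E
```

```text
(no output)
```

View pics/t1.png

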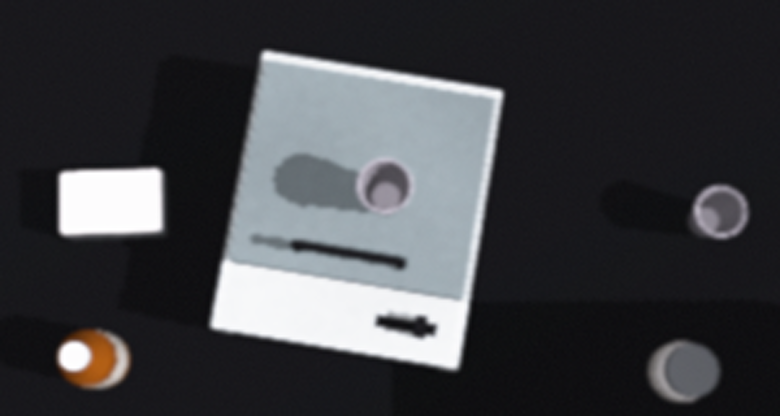

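View pics/s1.png

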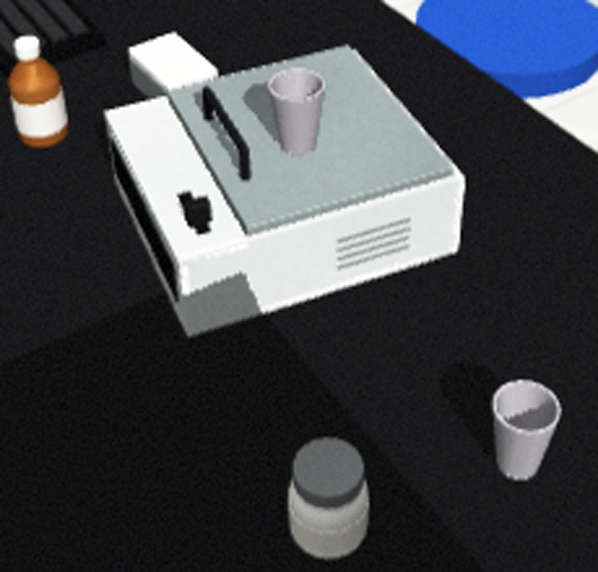

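```bash
python3 - <<'E'
from m import *
from scipy.spatial.transform import Rotation as R
s=manip.read_state(); r=R.from_euler('xyz',s['eef_rot']).as_matrix(); print(r.round(3)); a=np.arctan2(r[1,1],r[0,1]); print('jaw y az',np.degrees(a))
y=-0.170;C=np.array([578.3,82.7]);ex=np.array([np.cos(y),np.sin(y)]);ey=np.array([-ex[1],ex[0]])
for n in('side0','top0'):
    c=load(n);P=cloud(c);d=P[...,:2]-C;sx=d@ex;sy=d@ey;Z=P[...,2];
    dark=c['color'].max(-1)<70
    k=dark&(Z>135)&(Z<160)&(abs(sx+55)<25)&(abs(sy)<75)
    print('handle',k.sum(),[np.round(np.percentile(v[k],(3,50,97)),1) for v in(sx,sy,Z)])
    k=dark&(Z>115)&(Z<135)&(abs(sx+115)<30)&(abs(sy+85)<30)
    print('catch',k.sum(),[np.round(np.percentile(v[k],(3,50,97)),1) for v in(sx,sy,Z)])
    k=dark&(Z>95)&(Z<135)&(abs(sx+115)<30)&(abs(sy+75)<50)
    print('catchall',k.sum(),[np.round(np.percentile(v[k],(3,50,97)),1) for v in(sx,sy,Z)])
E
```

```text
[[-0.     0.314  0.949]
 [-0.001  0.949 -0.314]
 [-1.    -0.001 -0.   ]]
jaw y az 71.67427778826902
handle 112 [array([-60.4, -57.5, -53.1]), array([-59.5, -17.4,  52.9]), array([135.9, 150.8, 154.7])]
catch 58 [array([-127. , -118. , -106.6]), array([-93.2, -89.6, -80.2]), array([116.1, 124.1, 128.4])]
catchall 123 [array([-126.8, -117.1, -106.6]), array([-99.1, -89.9, -44.3]), array([ 99. , 113.6, 128.1])]
handle 112 [array([-59.1, -56.1, -52.8]), array([-52.3,  -0.9,  53.9]), array([147.5, 151.3, 156.8])]
catch 28 [array([-123.2, -116. , -109.1]), array([-91.4, -84.1, -78.5]), array([122.5, 125.5, 130. ])]
catchall 77 [array([-122.2, -115.1, -109.8]), array([-93.8, -72.4, -43.5]), array([ 96.7, 103.1, 129.2])]
```

Call:
jog_arm:
  series: [0,0,0,0,0,0.06,1,0,0,0,0,0,0.12,1,0,0,0.05,0.04,-0.045,0.134,1,0,0,0.15,0.413,-0.468,0.134,1,0,0,0.15,0.413,-0.468,0.134,1,0,0,0.15,0.413,-0.468,0.134,1,0,0,0.15,0.413,-0.468,0.134,1,0,0,0.15,0.413,-0.468,0.134,1,0,0,0.15,0.413,-0.468,0.134,1,0,0,0.15,0.413,-0.468,0.134,1,0,0,0.15,0.413,-0.468,0.134,1,0,0,0.15,0.413,-0.468,0.134,1,0,0,0.15,0.413,-0.468,0.134,1,0,0,0.15,0.413,-0.468,0.134,1,0,0,0.15,0.413,-0.468,0.134,1,0,0,0.15,0.413,-0.468,0.134,1,0,0,0.15,0.413,-0.468,0.134,1]
  squeeze: 15

```text
clock: 2.22
eef_pos: [585.7, 54.6, 321.3]
eef_rot: [0.147, 1.57, -0.022]
wrist_force: [0.5, 0.1, -0.3]
finger_gap: 93.8
```

Call:
jog_arm:
  series: [0,0,0,0,0,-0.05,1,0,0,0,0,0,-0.1,1,0,0,0,0,0,-0.13,1,0,0,0,0,0,-0.142,1,0,0,0,0,0,-0.142,1,0,0,0,0,0,-0.142,-1,0,0,0,0,0,-0.142,-1,0,0,0,0,0,-0.142,-1,0,0,0,0,0,-0.142,-1,0,0,0,0,0,-0.142,-1,0,0,0,0,0,-0.142,-1,0,0,0,0,0,-0.142,-1]

```text
clock: 3.72
eef_pos: [585.9, 54.1, 178.9]
eef_rot: [-2.767, 1.571, -2.937]
wrist_force: [0.0, -0.1, 0.7]
finger_gap: 27.4
```

```bash
python3 - <<'E'
from h import *
c=grab('side','s2'); cv2.imwrite('pics/s2z.png',cv2.resize(c['color'][100:280,220:420],None,fx=3,fy=3))
print(manip.read_state()['finger_gap'])
E
```

```text
23.496908901795788
```

View pics/s2z.png

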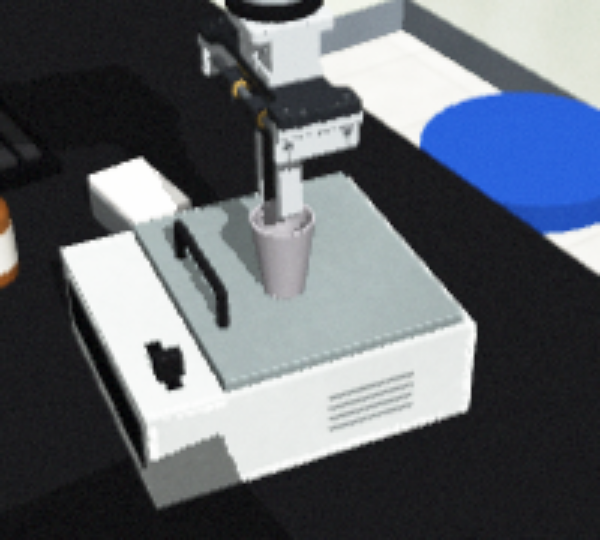

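```bash
python3 - <<'E'
from m import *
from h import *
c=grab('top','t2'); 
a=cv2.resize(c['color'][150:220,250:350],None,fx=6,fy=6,interpolation=cv2.INTER_CUBIC)
s=load('s2')['color'][150:205,285:345]; b=cv2.resize(s,None,fx=8,fy=8,interpolation=cv2.INTER_CUBIC)
cv2.imwrite('pics/t2z.png',a);cv2.imwrite('pics/s2zz.png',b)
print(manip.read_state()['finger_gap'],manip.read_state()['wrist_force'])
P=cloud(load('s2'))
for v in range(160,202,3):
    print(v,[tuple(P[v,u].round(0).astype(int)) for u in range(300,330,4)])
E
```

```text
19.57254184162592 [-0.21295032  0.14775136  0.082132  ]
160 [(np.int64(730), np.int64(376), np.int64(0)), (np.int64(742), np.int64(369), np.int64(0)), (np.int64(579), np.int64(69), np.int64(218)), (np.int64(571), np.int64(37), np.int64(238)), (np.int64(579), np.int64(30), np.int64(239)), (np.int64(586), np.int64(24), np.int64(240)), (np.int64(703), np.int64(183), np.int64(112)), (np.int64(712), np.int64(175), np.int64(114))]
163 [(np.int64(721), np.int64(360), np.int64(0)), (np.int64(731), np.int64(351), np.int64(1)), (np.int64(579), np.int64(69), np.int64(209)), (np.int64(573), np.int64(39), np.int64(228)), (np.int64(579), np.int64(31), np.int64(230)), (np.int64(589), np.int64(28), np.int64(228)), (np.int64(694), np.int64(170), np.int64(112)), (np.int64(703), np.int64(163), np.int64(113))]
166 [(np.int64(626), np.int64(194), np.int64(115)), (np.int64(635), np.int64(187), np.int64(114)), (np.int64(580), np.int64(72), np.int64(198)), (np.int64(572), np.int64(38), np.int64(220)), (np.int64(578), np.int64(30), np.int64(222)), (np.int64(589), np.int64(29), np.int64(219)), (np.int64(683),
[... 3497 characters left out ...]
13)), (np.int64(563), np.int64(69), np.int64(111)), (np.int64(569), np.int64(58), np.int64(115)), (np.int64(573), np.int64(44), np.int64(122)), (np.int64(581), np.int64(38), np.int64(122)), (np.int64(594), np.int64(38), np.int64(117)), (np.int64(607), np.int64(39), np.int64(110)), (np.int64(613), np.int64(29), np.int64(115))]
199 [(np.int64(546), np.int64(62), np.int64(113)), (np.int64(555), np.int64(55), np.int64(113)), (np.int64(563), np.int64(50), np.int64(113)), (np.int64(573), np.int64(45), np.int64(112)), (np.int64(582), np.int64(40), np.int64(111)), (np.int64(590), np.int64(33), np.int64(112)), (np.int64(597), np.int64(25), np.int64(114)), (np.int64(607), np.int64(20), np.int64(113))]
```

View pics/t2z.png

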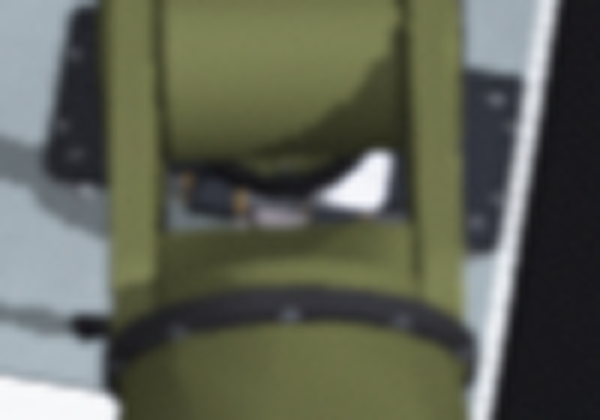

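View pics/s2zz.png

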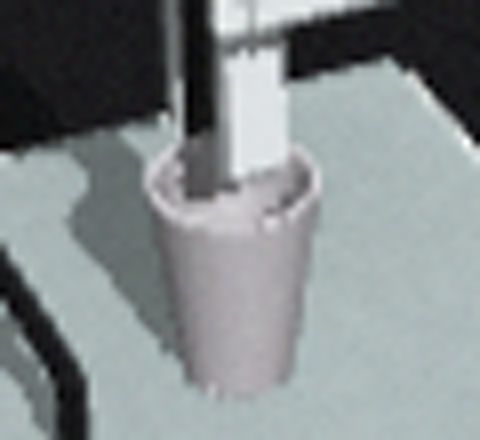

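```bash
python3 - <<'E'
from m import *
for t,b in(('side0',(173,522)),('s2',(586,54))):
    P=cloud(load(t)); d=np.hypot(P[...,0]-b[0],P[...,1]-b[1]); k=(d<60)&(P[...,2]>110)
    for z in range(110,330,6):
        q=P[k&(abs(P[...,2]-z)<3)]
        if len(q): print(t,z,len(q),q.min(0).round(0)[:2],q.max(0).round(0)[:2])
d=load('side0');cv2.imwrite('pics/g0.png',cv2.resize(d['color'][40:160,30:150],None,fx=5,fy=5))
d=load('s2');cv2.imwrite('pics/g2.png',cv2.resize(d['color'][80:200,260:380],None,fx=5,fy=5))
E
```

```text
side0 206 8 [149. 475.] [194. 572.]
side0 212 24 [146. 466.] [197. 574.]
side0 218 24 [144. 464.] [198. 574.]
side0 224 30 [145. 464.] [198. 575.]
side0 230 28 [144. 464.] [196. 571.]
side0 236 25 [146. 464.] [194. 574.]
side0 242 25 [150. 465.] [198. 574.]
side0 248 20 [146. 464.] [198. 574.]
side0 254 15 [144. 463.] [196. 568.]
side0 260 17 [145. 464.] [198. 575.]
side0 266 15 [144. 464.] [197. 572.]
side0 272 12 [144. 465.] [198. 572.]
side0 278 10 [144. 468.] [198. 574.]
side0 284 12 [144. 466.] [197. 573.]
side0 290 8 [148. 464.] [163. 470.]
side0 296 1 [147. 469.] [147. 469.]
side0 302 7 [188. 562.] [194. 573.]
side0 308 14 [192. 557.] [218. 571.]
side0 314 13 [193. 502.] [219. 568.]
side0 320 51 [186. 486.] [218. 568.]
side0 326 19 [182. 464.] [218. 569.]
s2 110 340 [529.  -4.] [643. 112.]
s2 116 374 [528.  -5.] [644. 113.]
s2 122 19 [567.  36.] [598.  57.]
s2 128 25 [566.  34.] [596.  60.]
s2 134 22 [566.  34.] [596.  53.]
s2 140 28 [564.  33.] [601.  64.]
s2 146 24 [565.  32.] [600.  61.]
s2 152 31 [562.  30.] [606.  57.]
s2 158 44 [562.  31.] [604.  76.]
s2 164 55 [562.  30.] [608.  79.]
s2 170 61 [559.  28.] [609.  80.]
s2 176 56 [559.  26.] [610.  80.]
s2 182 58 [559.  26.] [611.  80.]
s2 188 60 [559.  27.] [612.  82.]
s2 200 11 [572.  34.] [589.  75.]
s2 206 26 [570.  27.] [590.  79.]
s2 212 29 [571.  27.] [590.  80.]
s2 218 28 [570.  28.] [589.  78.]
s2 224 35 [570.  27.] [588.  78.]
s2 230 28 [569.  27.] [589.  77.]
s2 236 27 [571.  25.] [587.  75.]
s2 242 33 [571.  24.] [589.  75.]
s2 248 26 [571.  26.] [588.  82.]
s2 254 32 [570.  25.] [589.  82.]
s2 260 21 [572.  25.] [588.  79.]
s2 266 5 [579.  68.] [584.  71.]
s2 296 3 [550.  25.] [558.  76.]
s2 302 26 [544.  21.] [578.  89.]
s2 308 36 [545.  11.] [577. 109.]
s2 314 64 [545.   8.] [572. 109.]
s2 320 73 [546.  20.] [571.  96.]
s2 326 7 [555.  20.] [568.  95.]
```

View pics/g0.png

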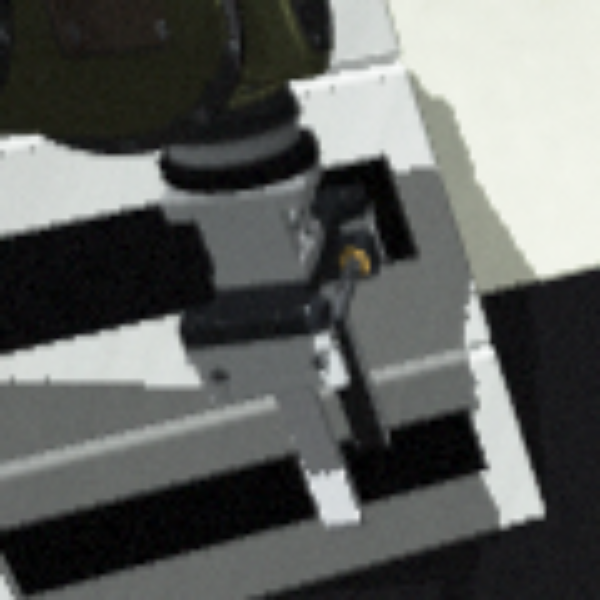

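View pics/g2.png

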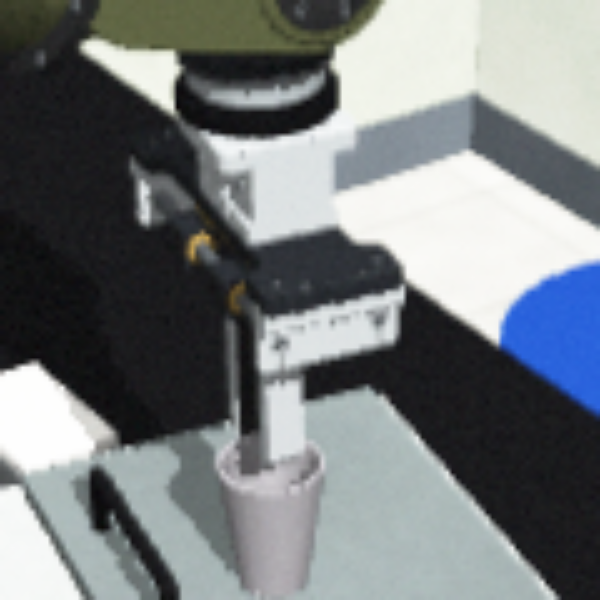

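```bash
python3 - <<'E'
from m import *
y=-0.170;ex=np.array([np.cos(y),np.sin(y)]);ey=np.array([-ex[1],ex[0]])
P=cloud(load('s2')); d=P[...,:2]-np.array([585.9,54.1]); a=d@ex;b=d@ey; Z=P[...,2]
for v in range(148,174,3):
    print(v,[(u,int(round(a[v,u])),int(round(b[v,u])),int(Z[v,u])) for u in range(300,324,1) if abs(a[v,u])<60 and Z[v,u]>190])
E
```

```text
148 [(305, -11, 26, 246), (306, -13, 15, 253), (307, -10, 15, 252), (308, -8, 13, 253), (309, -6, 13, 252), (310, -2, 14, 251), (311, -35, -75, 308), (312, -35, -80, 311), (313, -32, -79, 309), (314, -31, -82, 311), (315, -29, -83, 310), (316, -26, -82, 309), (317, -24, -82, 309), (318, -20, -78, 306), (319, -17, -78, 305), (320, -16, -81, 306), (321, -14, -82, 306), (322, -10, -79, 304), (323, -8, -81, 304)]
151 [(306, -11, 19, 242), (307, -11, 14, 244), (308, -8, 14, 244), (309, -5, 16, 242), (310, -3, 13, 243), (311, -35, -74, 300), (312, -35, -81, 303), (313, -32, -78, 301), (314, -31, -82, 303), (315, -28, -80, 301), (316, -25, -79, 300), (317, -22, -78, 299), (318, -20, -80, 299), (319, -19, -83, 301), (320, -14, -77, 296), (321, -13, -80, 298), (322, -11, -81, 298), (323, -8, -79, 295)]
154 [(306, -11, 21, 232), (307, -11, 15, 235), (308, -8, 16, 234), (309, -6, 13, 235), (310, -3, 13, 234), (311, -1, 12, 234), (312, -11, -20, 255), (313, -10, -24, 257), (314, -8, -26, 258), (315, -7, -29, 259), (316, -3, -25, 256), (317, -2, -29, 257), (318, 2, -27, 255), (319, 3, -29, 256), 
[... 819 characters left out ...]
314, -9, -26, 232), (315, -6, -26, 231), (316, -3, -24, 229), (317, -1, -25, 230), (318, 1, -27, 230), (319, 4, -26, 229), (320, 7, -25, 227)]
166 [(307, -12, 15, 199), (308, -8, 17, 197), (309, -6, 16, 197), (310, -4, 15, 197), (312, -11, -18, 219), (313, -11, -24, 222), (314, -9, -24, 222), (315, -7, -28, 224), (316, -3, -25, 221), (317, -1, -25, 220), (318, 1, -27, 221), (319, 4, -26, 220), (320, 7, -25, 218)]
169 [(312, -11, -17, 210), (313, -12, -25, 215), (314, -8, -23, 212), (315, -7, -26, 214), (316, -5, -28, 214), (317, -1, -26, 212), (318, 2, -25, 211), (319, 5, -23, 209), (320, 8, -23, 208)]
172 [(312, -11, -17, 201), (313, -12, -25, 206), (314, -9, -24, 204), (315, -5, -22, 202)]
```

The fingers closed above the cup. The images put the fingertips at z≈198 with the reported TCP at z=179, so the true grasp point is about 38 mm above the reported TCP (the body's start at z≈296 agrees). I'll correct for this from here on.

Call:
jog_arm:
  series: [0,0,0,0,0,0,1,0,0,0,0,0,0,1,0,0,0,0,0,0,1,0,0,0,0,0,0,1,0,0,0,0,0,0,1,0,0,0,0,0,0,1,0,0,0,0,0,0,1,0,0,0,0,0,0,1,0,0,0,0,0,0,1]

```text
clock: 4.95
eef_pos: [585.9, 54.1, 178.9]
eef_rot: [-3.018, 1.571, 3.095]
wrist_force: [0.1, -0.3, 0.2]
finger_gap: 93.9
```

Call:
jog_arm:
  series: [0,0,0,0.001,0,-0.015,1,0,0,0,0.001,0,-0.03,1,0,0,0,0.001,0,-0.038,1,0,0,0,0.001,0,-0.038,1,0,0,0,0.001,0,-0.038,-1,0,0,0,0.001,0,-0.038,-1,0,0,0,0.001,0,-0.038,-1,0,0,0,0.001,0,-0.038,-1,0,0,0,0.001,0,-0.038,-1,0,0,0,0.001,0,-0.038,-1]

```text
clock: 6.2
eef_pos: [587.0, 54.2, 141.0]
eef_rot: [0.573, 1.571, 0.404]
wrist_force: [0.4, 0.5, 1.7]
finger_gap: 54.4
```

Call:
jog_arm:
  series: [0,0,0,0,0,0.005,-1,0,0,0,0,0,0.02,-1,0,0,0,0,0,0.045,-1,0,0,0,0,-0.01,0.07,-1,0,0,0,-0.001,-0.04,0.08,-1,0,0,0,-0.002,-0.08,0.08,-1,0,0,0,-0.004,-0.12,0.08,-1,0,0,0,-0.005,-0.16,0.08,-1,0,0,0,-0.006,-0.2,0.08,-1,0,0,0,-0.007,-0.24,0.08,-1,0,0,0,-0.008,-0.28,0.08,-1,0,0,0,-0.009,-0.315,0.08,-1,0,0,0,-0.01,-0.34,0.08,-1,0,0,0,-0.0105,-0.355,0.08,-1,0,0,0,-0.0105,-0.3625,0.08,-1,0,0,0,-0.0105,-0.3625,0.08,-1,0,0,0,-0.0105,-0.3625,0.08,-1,0,0,0,-0.0105,-0.3625,0.08,-1]

```text
clock: 8.45
eef_pos: [576.6, -307.8, 221.1]
eef_rot: [-0.027, 1.571, -0.196]
wrist_force: [0.0, -0.1, -0.6]
finger_gap: 54.0
```

```bash
python3 - <<'E'
from m import *
c=grab('side','s3'); cv2.imwrite('pics/s3z.png',cv2.resize(c['color'][180:360,300:500],None,fx=3,fy=3,interpolation=cv2.INTER_CUBIC))
t=grab('top','t3');cv2.imwrite('pics/t3z.png',cv2.resize(t['color'][140:260,370:490],None,fx=4,fy=4,interpolation=cv2.INTER_CUBIC))
s=manip.read_state();print(s['eef_pos'],s['finger_gap'],s['wrist_force'])
P=cloud(c); 
d=np.hypot(P[...,0]-576,P[...,1]+308)
for z in range(4,280,4):
    q=P[(d<70)&(abs(P[...,2]-z)<2)]
    if len(q)>2: print(z,len(q),q.min(0).round(0)[:2],q.max(0).round(0)[:2])
E
```

```text
[ 576.50688472 -308.01650131  221.04639207] 53.89019815400362 [-0.4944309   0.5242533  -0.62427253]
4 194 [ 507. -377.] [ 640. -240.]
8 13 [ 558. -326.] [ 582. -301.]
12 18 [ 557. -327.] [ 589. -305.]
16 14 [ 557. -327.] [ 579. -302.]
20 16 [ 557. -328.] [ 575. -301.]
24 23 [ 556. -329.] [ 594. -293.]
28 27 [ 556. -329.] [ 594. -288.]
32 28 [ 554. -330.] [ 596. -289.]
36 45 [ 554. -330.] [ 597. -286.]
40 34 [ 554. -331.] [ 598. -287.]
44 52 [ 552. -332.] [ 598. -286.]
48 43 [ 552. -331.] [ 600. -285.]
52 53 [ 551. -333.] [ 599. -284.]
56 49 [ 552. -333.] [ 600. -284.]
60 51 [ 551. -334.] [ 601. -284.]
64 63 [ 550. -334.] [ 601. -282.]
68 60 [ 550. -335.] [ 601. -283.]
72 74 [ 549. -335.] [ 604. -280.]
76 78 [ 549. -335.] [ 603. -281.]
192 7 [ 559. -325.] [ 576. -299.]
196 21 [ 558. -325.] [ 581. -307.]
200 22 [ 556. -325.] [ 583. -299.]
204 24 [ 556. -327.] [ 585. -298.]
208 23 [ 556. -328.] [ 576. -299.]
212 29 [ 554. -328.] [ 582. -300.]
216 25 [ 555. -329.] [ 583. -300.]
220 29 [ 554. -329.] [ 586. -300.]
224 23 [ 553. -330.] [ 581. -299.]
228 34 [ 553. -329.] [ 593. -288.]
232 41 [ 552. -328.] [ 597. -287.]
236 43 [ 551. -329.] [ 597. -287.]
240 57 [ 552. -338.] [ 598. -284.]
244 56 [ 551. -340.] [ 597. -271.]
248 74 [ 550. -347.] [ 599. -269.]
252 70 [ 550. -348.] [ 599. -268.]
256 85 [ 549. -348.] [ 600. -269.]
260 81 [ 548. -348.] [ 599. -270.]
264 92 [ 549. -348.] [ 601. -269.]
268 105 [ 548. -347.] [ 600. -268.]
272 39 [ 559. -348.] [ 587. -268.]
276 44 [ 558. -349.] [ 588. -270.]
```

View pics/s3z.png

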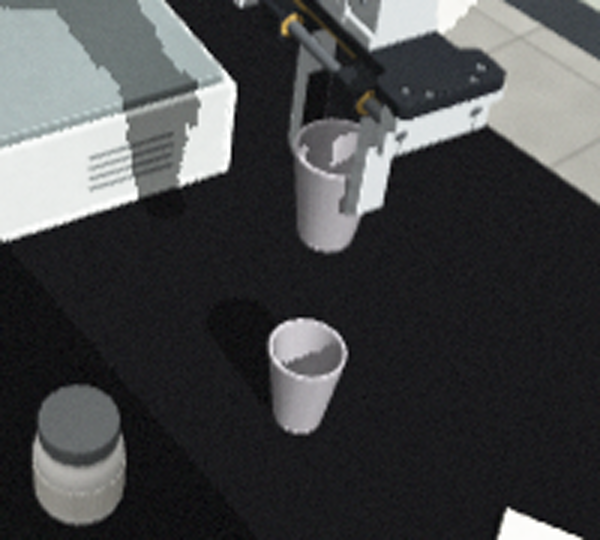

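View pics/t3z.png

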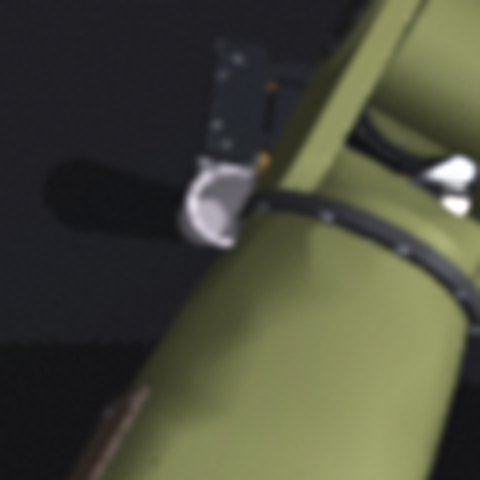

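Call:
jog_arm:
  series: [0,0,0,0.0013,0,-0.03,-1,0,0,0,0.0013,0,-0.07,-1,0,0,0,0.0013,0,-0.1,-1,0,0,0,0.0013,0,-0.115,-1,0,0,0,0.0013,0,-0.125,-1,0,0,0,0.0013,0,-0.133,-1,0,0,0,0.0013,0,-0.14,-1,0,0,0,0.0013,0,-0.146,-1,0,0,0,0.0013,0,-0.15,-1,0,0,0,0.0013,0,-0.152,-1,0,0,0,0.0013,0,-0.152,-1]

```text
clock: 9.93
eef_pos: [577.7, -308.4, 69.0]
eef_rot: [-1.335, 1.571, -1.505]
wrist_force: [-0.3, 0.5, -0.8]
finger_gap: 53.7
```

```bash
python3 - <<'E'
from m import *
c=grab('side','s4'); cv2.imwrite('pics/s4z.png',cv2.resize(c['color'][220:360,320:480],None,fx=4,fy=4,interpolation=cv2.INTER_CUBIC))
s=manip.read_state();print(s['eef_pos'],s['finger_gap'],s['wrist_force'])
E
```

```text
[ 577.77632483 -308.45756318   69.10723781] 54.09113478452958 [-0.97925098 -0.20229663 -1.2628957 ]
```

View pics/s4z.png

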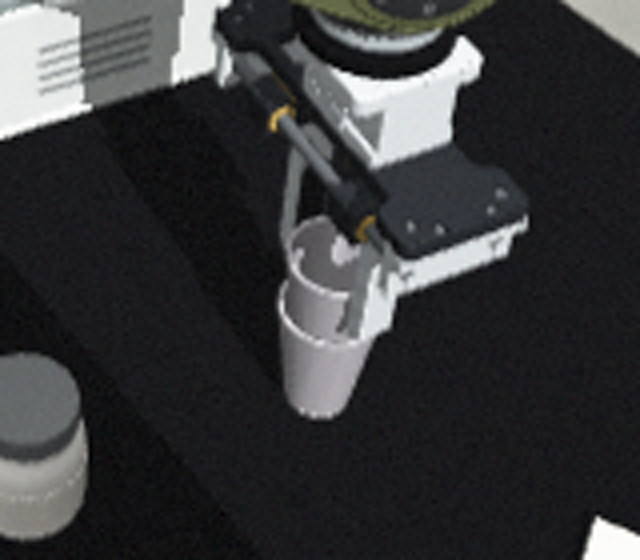

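The picture shows the upper cup inside the bench cup, concentric with it. I'll lower it the last few mm and release.

Call:
jog_arm:
  series: [0,0,0,0,0,-0.001,-1,0,0,0,0,0,-0.002,-1,0,0,0,0,0,-0.003,-1,0,0,0,0,0,-0.003,-0.2,0,0,0,0,0,-0.003,0.2,0,0,0,0,0,-0.003,0.6,0,0,0,0,0,-0.003,1,0,0,0,0,0,-0.003,1,0,0,0,0,0,-0.003,1,0,0,0,0,0,0.03,1,0,0,0,0,0,0.09,1,0,0,0,0,0,0.15,1,0,0,0,0,0,0.19,1]

```text
clock: 11.6
eef_pos: [577.9, -308.5, 262.3]
eef_rot: [-0.373, 1.568, -0.542]
wrist_force: [-0.1, -0.2, 0.5]
finger_gap: 93.7
```

```bash
python3 - <<'E'
from m import *
c=grab('side','s5'); cv2.imwrite('pics/s5z.png',cv2.resize(c['color'][180:360,280:480],None,fx=3,fy=3,interpolation=cv2.INTER_CUBIC))
s=manip.read_state();print(s['eef_pos'],s['finger_gap'],s['wrist_force'],s['clock'])
P=cloud(c);d=np.hypot(P[...,0]-576,P[...,1]+308);k=(d<40)&(P[...,2]<140)
q=P[k];q=q[q[:,2]>q[:,2].max()-7];print(q.min(0),q.max(0))
E
```

```text
[ 578.66175439 -308.97515831  267.38179687] 93.95223398560928 [ 0.05254508 -0.60338318  4.4741767 ] 11.65
[ 548.99687117 -335.72939372  107.84552918] [ 604.15010465 -281.14300906  114.74163269]
```

View pics/s5z.png

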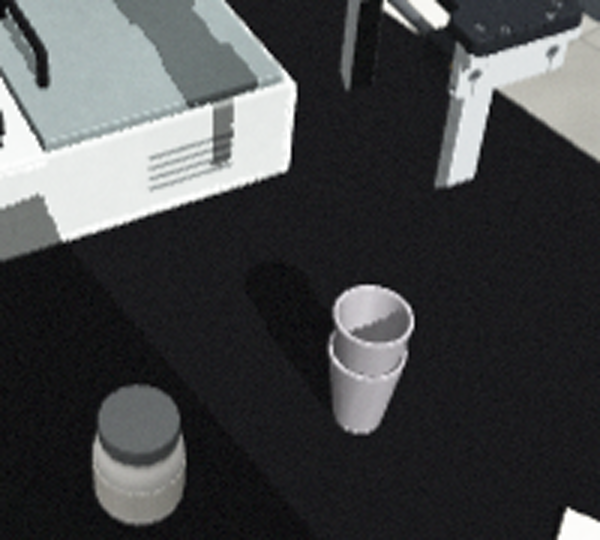

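The cups are nested upright: the upper rim is at z≈111 and the picture shows them concentric. Next is the handle.

Call:
jog_arm:
  series: [0,0,-0.17,-0.007,0.05,0,1,0,0,-0.35,-0.014,0.1,0,1,0,0,-0.52,-0.02,0.15,0,1,0,0,-0.7,-0.027,0.2,0,1,0,0,-0.87,-0.033,0.25,0,1,0,0,-1.05,-0.04,0.3,0,1,0,0,-1.22,-0.046,0.35,0,1,0,0,-1.4,-0.053,0.39,0,1,0,0,-1.571,-0.053,0.4005,0,1,0,0,-1.571,-0.053,0.4005,0,1,0,0,-1.571,-0.053,0.4005,0,1,0,0,-1.571,-0.053,0.4005,0,1,0,0,-1.571,-0.053,0.4005,0,1]

```text
clock: 13.28
eef_pos: [524.8, 91.6, 258.9]
eef_rot: [1.463, 1.571, -0.277]
wrist_force: [-0.6, 0.1, 0.8]
finger_gap: 94.0
```

```bash
python3 - <<'E'
from m import *
from scipy.spatial.transform import Rotation as R
c=grab('side','s6'); cv2.imwrite('pics/s6z.png',cv2.resize(c['color'][90:270,210:410],None,fx=3,fy=3,interpolation=cv2.INTER_CUBIC))
s=manip.read_state();print(s['eef_pos'],s['finger_gap'],s['wrist_force'],s['clock'],s['joints'])
print(R.from_euler('xyz',s['eef_rot']).as_matrix().round(3))
E
```

```text
[524.75174447  91.74475411 258.94493366] 94.22843559352467 [ 0.32094749  0.00881141 -0.5252468 ] 13.325 [1.04313821e-01 2.15460212e-01 1.46019047e+00 2.22956152e-05
 1.46594901e+00 2.74016882e-01]
[[-0.     0.986 -0.169]
 [ 0.    -0.169 -0.986]
 [-1.    -0.    -0.   ]]
```

View pics/s6z.png

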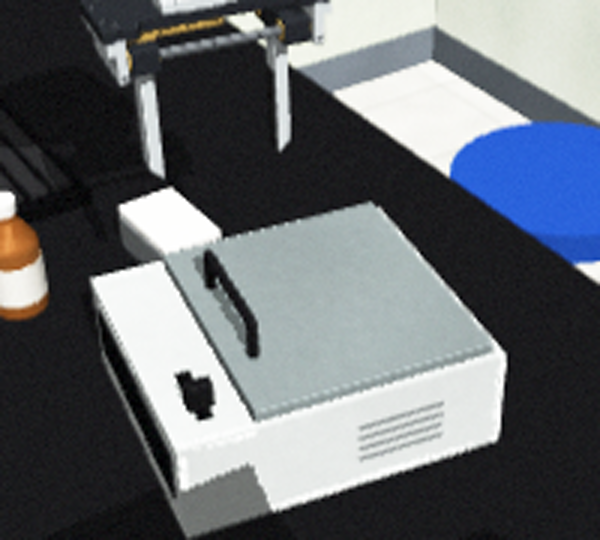

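Call:
jog_arm:
  series: [0,0,0,0,0,-0.05,1,0,0,0,0,0,-0.1,1,0,0,0,0,0,-0.13,1,0,0,0,0,0,-0.148,1,0,0,0,0,0,-0.148,0.3,0,0,0,0,0,-0.148,-0.3,0,0,0,0,0,-0.148,-1,0,0,0,0,0,-0.148,-1,0,0,0,0,0,-0.148,-1,0,0,0,0,0,-0.148,-1,0,0,0,0,0,-0.148,-1,0,0,0,0,0,-0.148,-1,0,0,0,0,0,-0.148,-1,0,0,0,0,0,-0.148,-1]
  squeeze: 15

```text
clock: 15.08
eef_pos: [525.9, 91.9, 111.1]
eef_rot: [1.697, 1.568, -0.044]
wrist_force: [9.1, -0.4, -4.2]
finger_gap: 9.3
```

```bash
python3 - <<'E'
from m import *
c=grab('side','s7'); cv2.imwrite('pics/s7z.png',cv2.resize(c['color'][110:270,210:410],None,fx=3.5,fy=3.5,interpolation=cv2.INTER_CUBIC))
s=manip.read_state();print(s['eef_pos'],s['finger_gap'],s['wrist_force'],s['clock'])
E
```

```text
[525.89731592  91.89902107 111.09851249] 9.299963784315555 [ 9.02843604 -0.908102   -4.92072734] 15.125
```

View pics/s7z.png

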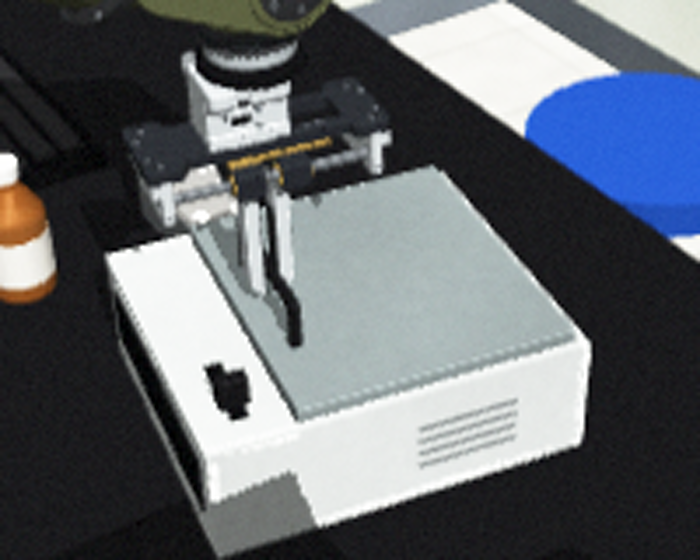

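Call:
jog_arm:
  series: [0,0,0,0.002,0,0,-1,0,0,0,0.002,0,0,-1,0,0,0,0.0025,0,0.002,-1,0,0,0,0.003,0,0.004,-1,0,0,0,0.0035,0,0.006,-1,0,0,0,0.004,0,0.008,-1,0,0,0,0.004,0,0.008,-1]
  squeeze: 30

```text
clock: 16.0
eef_pos: [527.7, 91.6, 118.4]
eef_rot: [-1.106, 1.568, -2.846]
wrist_force: [-4.2, -4.2, -1.2]
finger_gap: 8.7
```

Call:
jog_arm:
  series: [0,0,0,0.0002,0,0.001,-1,0,0,0,0.0005,0,0.002,-1,0,0,0,0.0007,0,0.003,-1,0,0,0,0.001,0,0.004,-1,0,0,0,0.001,0,0.004,-1]

```text
clock: 16.62
eef_pos: [528.3, 91.5, 121.0]
eef_rot: [-1.149, 1.566, -2.89]
wrist_force: [-0.5, -5.3, -16.8]
finger_gap: 8.8
```

Call:
jog_arm:
  series: [0,0,0,0.0003,0,0.001,-1,0,0,0,0.0005,0,0.002,-1,0,0,0,0.0007,0,0.003,-1,0,0,0,0.0007,0,0.003,-1,0,0,0,0.0007,0,0.003,-1]

```text
clock: 17.25
eef_pos: [528.3, 91.6, 121.9]
eef_rot: [-1.234, 1.563, -2.975]
wrist_force: [3.3, -3.9, -35.9]
finger_gap: 8.8
```

```bash
python3 - <<'E'
from m import *
y=-0.170;C=np.array([578.3,82.7]);ex=np.array([np.cos(y),np.sin(y)]);ey=np.array([-ex[1],ex[0]])
for n in('side',):
  for t in('s7',None):
    c=load(t) if t else grab(n,'s8');P=cloud(c);d=P[...,:2]-C;sx=d@ex;sy=d@ey;Z=P[...,2]
    k=(sx>-75)&(sx<135)&(sy>-120)&(sy<-70)&(Z>105)&(Z<140)
    A=np.c_[sx[k],np.ones(k.sum())]; f=np.linalg.lstsq(A,Z[k],rcond=None)[0]; print(t,f,'angle',-np.arctan(f[0]))
s=manip.read_state();print(s['eef_pos'],s['wrist_force'])
E
```

```text
s7 [-1.87536988e-03  1.13004280e+02] angle 0.001875367682191326
None [-5.29031813e-02  1.20283571e+02] angle 0.052853909789593055
[528.29613215  91.53703288 121.95039043] [  3.06236925  -4.65414247 -36.53003885]
```

The cover is caught: lift stopped at about 0.053 rad and the force climbed to 36 N. I'll lower it, let go, and go to the catch.

Call:
jog_arm:
  series: [0,0,0,-0.0012,0,-0.005,-1,0,0,0,-0.0025,0,-0.01,-1,0,0,0,-0.0037,0,-0.015,-1,0,0,0,-0.0037,0,-0.015,-1,0,0,0,-0.0037,0,-0.015,0,0,0,0,-0.0037,0,-0.015,0,0,0,0,-0.0037,0,-0.015,0,0,0,0,-0.0037,0,-0.015,0,0,0,0,-0.0037,0,0.02,0,0,0,0,-0.0037,0,0.06,0,0,0,0,-0.0037,0,0.06,-1,0,0,0,-0.03,-0.035,0.06,-1,0,0,0,-0.06,-0.07,0.06,-1,0,0,0,-0.082,-0.098,0.06,-1,0,0,0,-0.082,-0.098,0.06,-1,0,0,0,-0.082,-0.098,0.06,-1,0,0,0,-0.082,-0.098,0.06,-1]

```text
clock: 19.42
eef_pos: [448.8, -5.3, 185.6]
eef_rot: [-1.631, 1.57, 2.912]
wrist_force: [0.9, 0.2, -0.5]
finger_gap: 0.5
```

```bash
python3 - <<'E'
from m import *
c=grab('side','s9'); cv2.imwrite('pics/s9z.png',cv2.resize(c['color'][110:270,190:390],None,fx=3.5,fy=3.5,interpolation=cv2.INTER_CUBIC))
s=manip.read_state();print(s['eef_pos'],s['finger_gap'],s['wrist_force'],s['clock'])
y=-0.170;C=np.array([578.3,82.7]);ex=np.array([np.cos(y),np.sin(y)]);ey=np.array([-ex[1],ex[0]])
P=cloud(c);d=P[...,:2]-C;sx=d@ex;sy=d@ey;Z=P[...,2]
k=(abs(sx+115)<30)&(abs(sy+105)<30)&(Z>180)&(Z<250)
for z in range(180,250,6):
    q=k&(abs(Z-z)<3)
    if q.sum(): print(z,q.sum(),sx[q].min().round(),sx[q].max().round(),sy[q].min().round(),sy[q].max().round())
E
```

```text
[448.69135707  -5.30660909 185.59749668] 0.43722946692786113 [0.6628488  0.48368544 0.14498965] 19.475
204 5 -118.0 -111.0 -120.0 -116.0
210 13 -123.0 -106.0 -121.0 -115.0
216 26 -127.0 -104.0 -121.0 -102.0
222 31 -128.0 -103.0 -120.0 -104.0
228 26 -128.0 -102.0 -120.0 -105.0
234 22 -128.0 -105.0 -121.0 -102.0
240 29 -127.0 -104.0 -121.0 -101.0
246 29 -128.0 -103.0 -121.0 -105.0
```

View pics/s9z.png

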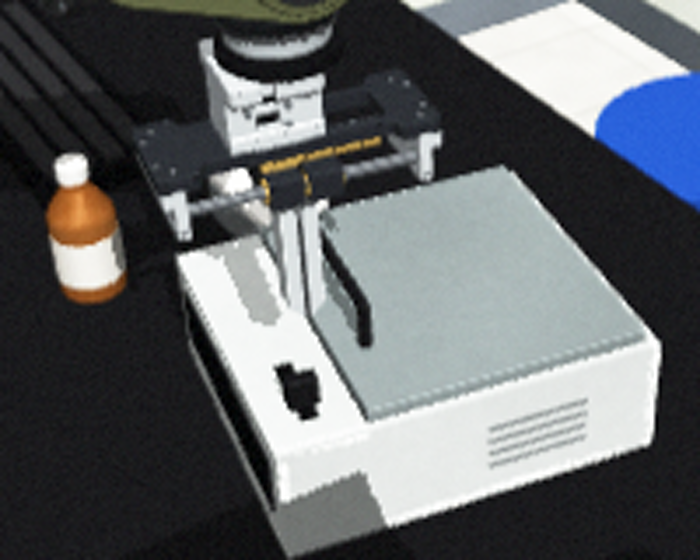

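Call:
jog_arm:
  series: [0,0,0,0,0,-0.04,-1,0,0,0,0,0,-0.08,-1,0,0,0,0,0,-0.095,-1,0,0,0,0,0,-0.095,-1,0,0,0,0.0012,0.007,-0.095,-1,0,0,0,0.0019,0.011,-0.095,-1,0,0,0,0.0025,0.015,-0.095,-1,0,0,0,0.0034,0.02,-0.095,-1,0,0,0,0.0042,0.025,-0.095,-1,0,0,0,0.005,0.03,-0.095,-1,0,0,0,0.0059,0.0345,-0.095,-1,0,0,0,0.0059,0.0345,-0.095,-1]

```text
clock: 20.98
eef_pos: [454.2, 29.1, 90.8]
eef_rot: [-2.219, 1.57, 2.323]
wrist_force: [-0.1, 0.3, 0.0]
finger_gap: 0.7
```

```bash
python3 - <<'E'
from m import *
c=grab('side','s10'); cv2.imwrite('pics/s10z.png',cv2.resize(c['color'][140:270,210:370],None,fx=4.5,fy=4.5,interpolation=cv2.INTER_CUBIC))
s=manip.read_state();print(s['eef_pos'],s['finger_gap'],s['wrist_force'],s['clock'])
y=-0.170;C=np.array([578.3,82.7]);ex=np.array([np.cos(y),np.sin(y)]);ey=np.array([-ex[1],ex[0]])
P=cloud(c);d=P[...,:2]-C;sx=d@ex;sy=d@ey;Z=P[...,2]
k=(abs(sx+115)<30)&(abs(sy+75)<50)&(Z>103)
for z in range(104,150,5):
    q=k&(abs(Z-z)<2.5)
    if q.sum(): print(z,q.sum(),sx[q].min().round(),sx[q].max().round(),sy[q].min().round(),sy[q].max().round())
E
```

```text
[454.11252925  28.9365163   90.75395305] 0.598480215346367 [ 0.8611385  -0.00979299  0.09820771] 21.025
104 17 -144.0 -85.0 -118.0 -48.0
109 6 -127.0 -112.0 -83.0 -59.0
114 12 -128.0 -108.0 -84.0 -61.0
119 14 -128.0 -106.0 -85.0 -54.0
124 21 -127.0 -104.0 -87.0 -55.0
129 17 -128.0 -105.0 -85.0 -55.0
134 20 -128.0 -105.0 -86.0 -65.0
139 18 -128.0 -105.0 -85.0 -75.0
144 22 -128.0 -103.0 -85.0 -68.0
149 14 -128.0 -104.0 -88.0 -72.0
```

View pics/s10z.png

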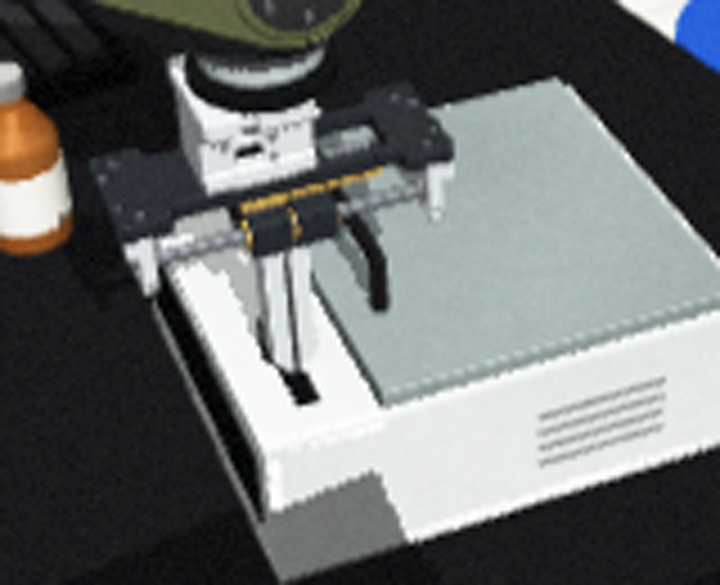

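Call:
jog_arm:
  series: [0,0,0,0.0003,0.002,0,-1,0,0,0,0.0007,0.004,0,-1,0,0,0,0.001,0.006,0,-1,0,0,0,0.001,0.006,0,-1]

```text
clock: 21.52
eef_pos: [454.8, 32.8, 90.8]
eef_rot: [-0.242, 1.567, -1.982]
wrist_force: [-4.5, -19.2, 1.6]
finger_gap: 0.7
```

Call:
jog_arm:
  series: [0,0,0,0.0002,0.001,0,-1,0,0,0,0.0003,0.002,0,-1,0,0,0,0.0003,0.002,0,-1]

```text
clock: 21.9
eef_pos: [454.8, 33.0, 90.9]
eef_rot: [-0.173, 1.564, -1.913]
wrist_force: [-7.8, -34.9, 4.1]
finger_gap: 0.3
```

The catch is at its stop (force rose to 35 N with no more motion). I'll back off and return to the handle.

Call:
jog_arm:
  series: [0,0,0,-0.001,-0.006,0,-1,0,0,0,-0.002,-0.012,0,-1,0,0,0,-0.002,-0.012,0.04,-1,0,0,0,-0.002,-0.012,0.08,0,0,0,0,0.02,0.01,0.09,0,0,0,0,0.045,0.035,0.09,0,0,0,0,0.0709,0.0545,0.09,0,0,0,0,0.0709,0.0545,0.09,0,0,0,0,0.0709,0.0545,0.09,0,0,0,0,0.0709,0.0545,0.09,0]

```text
clock: 23.15
eef_pos: [526.1, 90.7, 181.1]
eef_rot: [2.453, 1.571, 0.712]
wrist_force: [0.0, -0.5, 0.2]
finger_gap: 47.3
```

```bash
python3 - <<'E'
from m import *
c=grab('side','s11'); cv2.imwrite('pics/s11z.png',cv2.resize(c['color'][110:270,210:370],None,fx=3.7,fy=3.7,interpolation=cv2.INTER_CUBIC))
s=manip.read_state();print(s['eef_pos'],s['finger_gap'],s['wrist_force'],s['clock'])
y=-0.170;C=np.array([578.3,82.7]);ex=np.array([np.cos(y),np.sin(y)]);ey=np.array([-ex[1],ex[0]])
P=cloud(c);d=P[...,:2]-C;sx=d@ex;sy=d@ey;Z=P[...,2]
k=(abs(sx+115)<30)&(abs(sy+75)<60)&(Z>108)&(Z<132)
print(np.percentile(sy[k],(3,50,97)),np.percentile(sx[k],(3,97)))
E
```

```text
[526.17332315  90.67975353 181.20449252] 46.95829211355873 [0.19615012 0.22504149 0.46313799] 23.2
[-63.17067918 -59.48662752 -49.40504419] [-127.17919908 -104.24582019]
```

View pics/s11z.png

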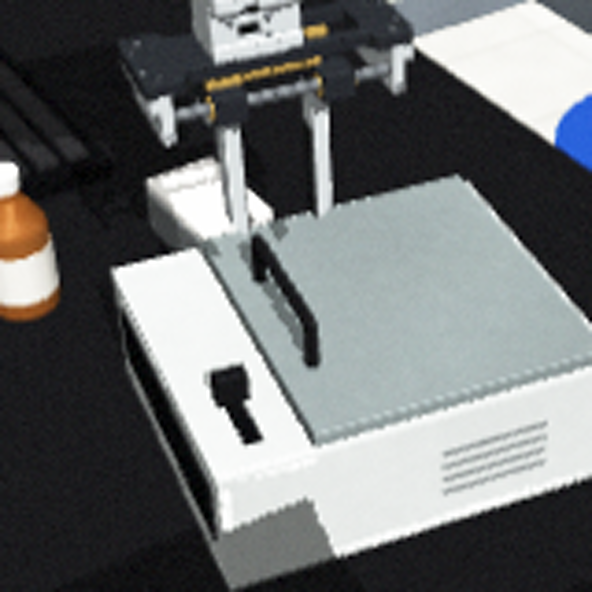

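```bash
cat > arc.py <<'E'
import numpy as np
y=-0.170;ex=np.array([np.cos(y),np.sin(y),0]);ey=np.array([-np.sin(y),np.cos(y),0]);ez=np.array([0,0,1.])
def rep(th,k=0.4):
    p=k*th; gx=-195*np.cos(th)+47*np.sin(th); gz=195*np.sin(th)+47*np.cos(th)
    return p*ey,((gx-38*np.sin(p))*ex+(gz-38*np.cos(p))*ez)/1000
def tab(a,b,n):
    w0,r0=rep(a)
    for t in np.linspace(a,b,n+1)[1:]:
        w,r=rep(t); print(round(t,3),np.round(w-w0,3).tolist(),np.round(r-r0,4).tolist())
if __name__=='__main__':
    tab(0,.15,6);print();tab(.15,.51,12);print();tab(.51,.87,12)
E
python3 arc.py
```

```text
0.025 [0.002, 0.01, 0.0] [0.0008, -0.0001, 0.0049]
0.05 [0.003, 0.02, 0.0] [0.0018, -0.0003, 0.0097]
0.075 [0.005, 0.03, 0.0] [0.0029, -0.0005, 0.0145]
0.1 [0.007, 0.039, 0.0] [0.0041, -0.0007, 0.0193]
0.125 [0.008, 0.049, 0.0] [0.0054, -0.0009, 0.024]
0.15 [0.01, 0.059, 0.0] [0.0068, -0.0012, 0.0287]

0.18 [0.002, 0.012, 0.0] [0.0019, -0.0003, 0.0056]
0.21 [0.004, 0.024, 0.0] [0.0039, -0.0007, 0.0111]
0.24 [0.006, 0.035, 0.0] [0.0061, -0.001, 0.0165]
0.27 [0.008, 0.047, 0.0] [0.0084, -0.0014, 0.0219]
0.3 [0.01, 0.059, 0.0] [0.011, -0.0019, 0.0271]
0.33 [0.012, 0.071, 0.0] [0.0136, -0.0023, 0.0323]
0.36 [0.014, 0.083, 0.0] [0.0164, -0.0028, 0.0374]
0.39 [0.016, 0.095, 0.0] [0.0194, -0.0033, 0.0424]
0.42 [0.018, 0.106, 0.0] [0.0225, -0.0039, 0.0473]
0.45 [0.02, 0.118, 0.0] [0.0257, -0.0044, 0.0521]
0.48 [0.022, 0.13, 0.0] [0.0291, -0.005, 0.0568]
0.51 [0.024, 0.142, 0.0] [0.0326, -0.0056, 0.0613]

0.54 [0.002, 0.012, 0.0] [0.0037, -0.0006, 0.0045]
0.57 [0.004, 0.024, 0.0] [0.0074, -0.0013, 0.0088]
0.6 [0.006, 0.035, 0.0] [0.0113, -0.0019, 0.013]
0.63 [0.008, 0.047, 0.0] [0.0154, -0.0026, 0.0171]
0.66 [0.01, 0.059, 0.0] [0.0195, -0.0033, 0.021]
0.69 [0.012, 0.071, 0.0] [0.0238, -0.0041, 0.0248]
0.72 [0.014, 0.083, 0.0] [0.0281, -0.0048, 0.0285]
0.75 [0.016, 0.095, 0.0] [0.0326, -0.0056, 0.032]
0.78 [0.018, 0.106, 0.0] [0.0372, -0.0064, 0.0354]
0.81 [0.02, 0.118, 0.0] [0.0418, -0.0072, 0.0386]
0.84 [0.022, 0.13, 0.0] [0.0466, -0.008, 0.0417]
0.87 [0.024, 0.142, 0.0] [0.0514, -0.0088, 0.0446]
```

Call:
jog_arm:
  series: [0,0,0,0.0007,0.001,-0.04,0,0,0,0,0.0007,0.001,-0.06,0,0,0,0,0.0007,0.001,-0.0702,0,0,0,0,0.0007,0.001,-0.0702,-1,0,0,0,0.0007,0.001,-0.0702,-1,0,0,0,0.0007,0.001,-0.0702,-1,0,0,0,0.0007,0.001,-0.0702,-1,0,0,0,0.0007,0.001,-0.0702,-1,0,0,0,0.0007,0.001,-0.0702,-1]
  squeeze: 30

```text
clock: 24.32
eef_pos: [526.0, 92.4, 111.1]
eef_rot: [-1.488, 1.568, 3.055]
wrist_force: [-10.7, 1.0, 7.6]
finger_gap: 8.9
```

Call:
jog_arm:
  series: [0.002,0.01,0,0.0003,-0.0001,0.005,-1,0.003,0.02,0,0.0013,-0.0003,0.01,-1,0.005,0.03,0,0.002,-0.0005,0.0145,-1,0.007,0.039,0,0.0035,-0.0007,0.0195,-1,0.008,0.049,0,0.005,-0.0009,0.024,-1,0.01,0.059,0,0.0062,-0.0012,0.0287,-1,0.01,0.059,0,0.0062,-0.0012,0.0287,-1]

```text
clock: 25.2
eef_pos: [532.7, 91.1, 139.6]
eef_rot: [-1.568, 1.508, 2.974]
wrist_force: [-9.1, 3.5, 0.7]
finger_gap: 9.1
```

Free now: the handle rose 28 mm with little vertical force. I'll carry on along the arc.

Call:
jog_arm:
  series: [0.002,0.012,0,0.0015,-0.0003,0.0056,-1,0.004,0.024,0,0.0034,-0.0007,0.0111,-1,0.006,0.035,0,0.0056,-0.001,0.0165,-1,0.008,0.047,0,0.0079,-0.0014,0.0219,-1,0.01,0.059,0,0.0105,-0.0019,0.0271,-1,0.012,0.071,0,0.0131,-0.0023,0.0323,-1,0.014,0.083,0,0.0159,-0.0028,0.0374,-1,0.016,0.095,0,0.0189,-0.0033,0.0424,-1,0.018,0.106,0,0.022,-0.0039,0.0473,-1,0.02,0.118,0,0.0252,-0.0044,0.0521,-1,0.022,0.13,0,0.0286,-0.005,0.0568,-1,0.024,0.142,0,0.0321,-0.0056,0.0613,-1,0.024,0.142,0,0.0321,-0.0056,0.0613,-1]

```text
clock: 26.82
eef_pos: [565.5, 85.5, 201.8]
eef_rot: [-1.571, 1.366, 2.972]
wrist_force: [-7.5, 2.3, 4.6]
finger_gap: 9.1
```

Call:
jog_arm:
  series: [0.002,0.012,0,0.0035,-0.0006,0.0045,-1,0.004,0.024,0,0.0072,-0.0013,0.0088,-1,0.006,0.035,0,0.0111,-0.0019,0.013,-1,0.008,0.047,0,0.0152,-0.0026,0.0171,-1,0.01,0.059,0,0.0193,-0.0033,0.021,-1,0.012,0.071,0,0.0236,-0.0041,0.0248,-1,0.014,0.083,0,0.0279,-0.0048,0.0285,-1,0.016,0.095,0,0.0324,-0.0056,0.032,-1,0.018,0.106,0,0.037,-0.0064,0.0354,-1,0.02,0.118,0,0.0416,-0.0072,0.0386,-1,0.022,0.13,0,0.0464,-0.008,0.0417,-1,0.024,0.142,0,0.0512,-0.0088,0.0446,-1,0.024,0.142,0,0.0512,-0.0088,0.0446,-1,0.024,0.142,0,0.0512,-0.0088,0.0446,-1]

```text
clock: 28.58
eef_pos: [616.7, 76.6, 247.0]
eef_rot: [-1.57, 1.224, 2.973]
wrist_force: [-5.9, 2.8, 7.7]
finger_gap: 9.0
```

```bash
python3 - <<'E'
from m import *
c=grab('side','s12'); cv2.imwrite('pics/s12.png',c['color'])
s=manip.read_state();print(s['eef_pos'],s['finger_gap'],s['wrist_force'],s['clock'],s['qd'])
y=-0.170;C=np.array([578.3,82.7]);ex=np.array([np.cos(y),np.sin(y)]);ey=np.array([-ex[1],ex[0]])
P=cloud(c);d=P[...,:2]-C;sx=d@ex;sy=d@ey;Z=P[...,2]
for lo,hi in((-120,-90),(-90,-60),(60,110)):
  k=(sx>-20)&(sx<120)&(sy>lo)&(sy<hi)&(Z>118)&(Z<300)
  if k.sum()<20: print(k.sum());continue
  q=np.c_[sx[k],Z[k]].astype(np.float32); vx,vz,x0,z0=cv2.fitLine(q,cv2.DIST_HUBER,0,.01,.01).ravel(); print(lo,k.sum(),np.degrees(np.arctan2(-vz,vx)),x0,z0)
E
```

```text
[616.65888524  76.6553508  247.03433121] 8.866236893840679 [-5.76107689  2.71168256  7.80008313] 28.625 [ 0.0008556  -0.00258775  0.00220932 -0.00059206  0.00045679  0.00041553]
-120 128 48.648655 50.098003 222.82686
-90 123 48.913555 64.98775 206.24799
60 115 48.663998 50.713787 222.59932
```

View pics/s12.png

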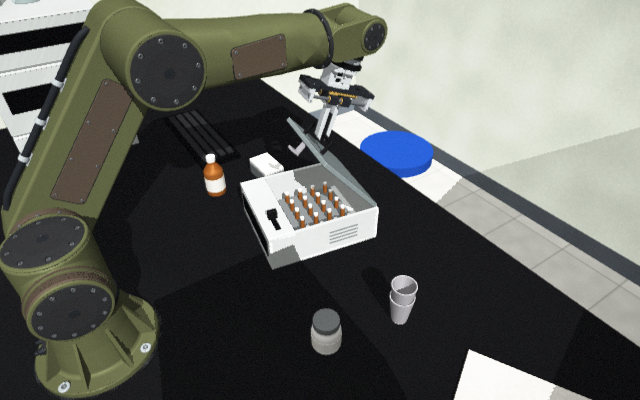

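The picture shows the cover open at about 48.7°, held at (325,130). The cups are nested at (402,300), and the bottle and jar haven't moved. I'll nudge the cover up about 1.3° and let it settle.

Call:
jog_arm:
  series: [0.001,0.005,0,0.0018,-0.0003,0.0013,-1,0.002,0.01,0,0.0036,-0.0006,0.0025,-1,0.002,0.01,0,0.0036,-0.0006,0.0025,-1,0.002,0.01,0,0.0036,-0.0006,0.0025,-1,0.002,0.01,0,0.0036,-0.0006,0.0025,-1,0.002,0.01,0,0.0036,-0.0006,0.0025,-1,0.002,0.01,0,0.0036,-0.0006,0.0025,-1,0.002,0.01,0,0.0036,-0.0006,0.0025,-1]

```text
clock: 29.62
eef_pos: [620.3, 76.0, 249.2]
eef_rot: [-1.571, 1.213, 2.972]
wrist_force: [-5.1, 2.5, 5.6]
finger_gap: 9.2
```

```bash
python3 - <<'E'
from m import *
c=grab('side','s13')
s=manip.read_state();print(s['eef_pos'],s['finger_gap'],s['wrist_force'],s['clock'])
y=-0.170;C=np.array([578.3,82.7]);ex=np.array([np.cos(y),np.sin(y)]);ey=np.array([-ex[1],ex[0]])
P=cloud(c);d=P[...,:2]-C;sx=d@ex;sy=d@ey;Z=P[...,2]
for lo,hi in((-120,-90),(-90,-60),(60,110)):
  k=(sx>-20)&(sx<120)&(sy>lo)&(sy<hi)&(Z>118)&(Z<300)
  q=np.c_[sx[k],Z[k]].astype(np.float32); vx,vz,x0,z0=cv2.fitLine(q,cv2.DIST_HUBER,0,.01,.01).ravel(); print(lo,k.sum(),np.degrees(np.arctan2(-vz,vx)))
P0=cloud(load('side0'))
for n,(u,v),w,h in(('jar',(326,331),16,26),('bottle',(214,175),12,22)):
    a=P0[v-h:v+h,u-w:u+w,:2],P0[v-h:v+h,u-w:u+w,2];b=P[v-h:v+h,u-w:u+w]
    m=(a[1]>8); m2=b[...,2]>8; print(n,np.nanmedian(a[0][m],0),np.nanmedian(b[m2],0)[:2])
t=grab('top','t13')
T=cloud(t);T0=cloud(load('top0'))
for X in(T0,T):
    k=(abs(X[...,2]-52)<6)&(X[...,0]>540)&(X[...,0]<690)&(X[...,1]>290)&(X[...,1]<440); print('tipbox',k.sum(),np.nanmean(X[k],0))
E
```

```text
[620.27504469  76.01939001 249.17454537] 9.170468458166031 [-5.5738999   2.09186252  5.04247454] 29.675
-120 113 49.54675
-90 106 50.006
60 111 49.503048
jar [ 396.55164047 -284.78518145] [ 396.68978529 -284.50066975]
bottle [421.82007163 356.66164661] [421.40551887 356.6383225 ]
tipbox 854 [593.64711383 355.82962789  51.42577722]
tipbox 865 [593.83166376 355.82273436  51.46875259]
```

```bash
python3 -c "
from cell import manip
print(manip.sign_off())"
```

```text
the job is handed in; nothing more can be done
None
```

The job is done and handed in at about 30 s, with the cover held open at about 50°.

- **Cup:** I nested the steel cup upright in the bench cup and let go. Its rim came to rest at about 111 mm, as expected.
- **Tug:** I pulled the cover up before touching the catch. It stopped at about 0.053 rad and the pull climbed to 36 N, so it was caught. I lowered it and let go of the handle.
- **Catch:** I slid it to its stop. It moved 30 mm in the images, and the push rose to 35 N without further travel.
- **Cover:** I took hold of the bar again and the cover rose freely. The last camera fit gave 49.5–50.0°, and the bar was still gripped (gap 9.2 mm, 30 N squeeze).
- **Bystanders:** the bottle, jar and box are within 0.5 mm of where they started.

**Reported TCP disagrees with the brief:** in the images the fingertips stand about 19 mm behind the reported TCP, not 19 mm ahead of it. Because of this, my first close on the cup shut in the air just above it, without moving anything. From then on I allowed 38 mm for the difference.

A sideways and downward force of 5–6 N remained at the wrist while holding the cover, because my lifting arc was slightly off.

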